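Set a plunge router's depth stop on a set-up bar

TASK

Set the router's depth stop: turn only the wide coarse ring (the outer of the two concentric knobs on top of the depth stop) clockwise until the depth rod comes down and firmly nips the brass set-up bar lying on the turret, without forcing it, then let go and swing the lock lever clockwise fully home. The small fine knob in the middle of the ring is at its zero and must stay there: it gets dragged round if the ring is wound on too hard. Leave the bar in place and do not disturb the other things on the bench.

Things in the scene. Friction and masses are not known exactly. Their poses are not given: they have to be found in the camera images.
- ring_centre (a point): Centre of the coarse ring, on its vertical axis at half height: a finely knurled aluminium ring, 60 mm in diameter and 20 mm high, 232 mm above the bench, on top of the router's depth stop. From 30 to 70 mm off its axis everything ends at least 24 mm below this point.
- coarse_ring: The same ring as a part (origin 10 mm below ring_centre). It takes about 0.20 N m to turn freely; clockwise from above lowers the rod 5 mm per rad. Once the rod bears on the bar the torque climbs 0.05 N m per 10 N of rod force; at about 0.45 N m the fine knob is dragged along. Let go, it eases back up to 0.15 rad over some seconds, until the rod merely rests on the bar; this is normal.
- fine_knob_top (a point): Centre of the top face of the fine knob: a black knob 27 mm in diameter that stands 24 mm up out of the middle of the coarse ring (its top is 34 mm above ring_centre), with a white line from the centre.
- fine_knob (a joint): Turn of the fine knob in rad, clockwise from above positive; it starts at 0, its zero mark, and must stay there.
- depth_rod: Steel depth rod, 12 mm in diameter, upright on the ring's axis, below it; the origin is the centre of the lower end of the thick rod, 65 mm above the bench at the start. Below this end stands a dark end screw, 9 mm in diameter, screwed out by an unmeasured 11 to 22 mm: its end lands on the bar (so the gap is 5 to 16 mm at first).
- setup_bar: Loose brass set-up bar, 12 mm high, 12 mm wide, 50 mm long (along its y), lying on the turret stop right under the depth rod; the origin is the centre of its underside, 26 mm above the bench, its top 38 mm. About 15 to 25 N is a firm nip; the rod must not be forced on it with over 50 N.
- turret_stop (a point): Centre of the top of the steel turret stop (16 mm square) on the router's base, under the rod, 26 mm above the bench; its x axis points away from the motor, through the lever pivot.
- lock_lever (a joint): Lock lever's angle in rad: it starts at 0 to 0.15 (open), grows clockwise from above, and reaches its stop, fully home, at 0.95. At 0 the lever points 0.80 rad counter-clockwise of the router's x axis. Friction 0.22 N m (about 4 N at the ball); it stays where it is left.
- lever_ball (a point): Centre of the black ball, 19 mm in diameter, at the end of the lock lever, 58 mm from its pivot axis and 222 mm above the bench: the place to push. Beside it, on the side away from its travel, the space is free.
- lever_pivot (a point): Vertical pivot axis of the lock lever, 30 mm from the ring's axis on the side away from the motor, 188 mm above the bench.
- router: Compact plunge router, fixed to the bench by two dogs, standing on its round base (170 mm in diameter): origin at the centre of the underside of the base, z up, x towards the depth stop. The motor (86 mm in diameter) is 198 mm high; the ring's axis is 68 mm from the motor's axis along x. Two hand grips reach out to 134 mm either side along y, 112 mm above the bench.
- collet_wrench: Steel wrench, 170 mm long, lying beside the router: leave alone.
- spare_bar_a: Spare brass bar, 16 x 50 x 16 mm, lying near the router: leave alone.
- spare_bar_b: Spare brass bar, 8 x 50 x 20 mm, lying near the router: leave alone.
- bat_handle: Sawn-off bat handle with its knob up, 170 mm high, standing: leave alone.
- bat_block: Flat wooden block with three dark recesses, 160 x 55 x 36 mm: leave alone.
- bat_slice: Round slice of a bat, 66 mm in diameter, 34 mm high: leave alone.
- glue: White glue bottle, 150 mm high, standing: leave alone.
- bench_brush: Bench brush, 220 mm long, lying: leave alone.

How it is judged:
By the outcome, as a careful person would: the job done as asked, in the order asked, and still so for the second after the job is handed in, with the robot touching nothing.
It also fails if it takes over 72 s, if anything falls off the work surface, if the arm or the gripper's body presses on something with over 40 N, if the wrist force passes 120 N, or if a joint passes its speed limit or range.

ROBOT

A 6-joint arm with a two-finger parallel gripper is mounted at the origin on the work surface. World frame = base frame: x ahead of the robot, y to its left, z up, the work surface at z = 0. Lengths are in mm, angles in degrees, forces in N, time in s.
With the tool pointing down it reaches from about 350 to 850 mm from the base axis. Payload 8.1 kg.
Tool frame: the origin (TCP) lies on the centre line of the jaws, within the pads' length; the fingertips stand 19 mm ahead of it and the grasp point (between the pads) is the TCP; z points along the fingers, y is the line along which they close (so a half turn about z gives the same grasp; the last joint's range is limited). The gripper opens to 85 mm and grips with 20 to 120 N. Pads are 22 mm wide; open, the fingers measure 114 mm over their backs; the gripper's body (76 mm by 85 mm) begins 54 mm behind the grasp point. The pads swing forward as they close: fully open they stand 13 mm farther back than shut.
Start: joints at [71.024, 7.471, 85.268, -0, 87.261, -4.893], TCP at [145.977, 581.976, 250.292] pointing down, gripper open.
Joint ranges: [-169.43, 169.43], [-51.17, 129.36], [1.28, 143.12], [-76.62, 256.62], [0, 156.53], [-152.29, 152.29]. Speed limits (degrees/s): [136.94, 136.94, 159.86, 180, 180, 180].

INTERFACE

Orientations are given as [roll, pitch, yaw] about the fixed x, y, z axes, in that order (R = Rz(yaw) Ry(pitch) Rx(roll)).
In Python, from bench import r gives the robot as it stands. The module is installed in compiled form; this text tells all that it offers.
- The arm moves only by the tool servo_tool, never from a script. Its arguments are lists of equal length, an entry for each row: "fingers": the finger opening in m, from 0 to 0.0854; "linear": the shift along the tool's x, y, z in m, a list of three; "rotation": the turn, a rotation vector about the tool's x, y, z in degrees, a list of three. A call has 1 to 10 rows; each row is the pose to reach, as a shift and turn from the pose commanded when the call began, along the tool's axes at that moment; what a row does not reach only later rows make up. A row lasts 1/10 s, in which the tool goes at most 50 mm and 8.59 degrees, less where a joint would pass 70% of its speed; a pose out of reach is approached as far as the arm can. A call with a gripper value outside its range is refused whole. The fingers move at their own pace and stop on an object; "force" is the grip in N (left out, the last holds). Time passes only in rows, so rows that repeat a pose let the fingers close. It gives the time, the measured TCP pose, the force, the opening and the grip force at its end, in the units of the state.
- r.sense(): the state, without advancing time (a new reading comes with each control period).
- r.snapshot(name): name is "side" or "top" or "wrist"; returns a dict with "frame" (480x640x3 uint8, red, green, blue), "fx", "fy", "cx", "cy" (pixels), "camera_from_world" (4x4, takes a point from world to camera coordinates). Camera axes: x right, y up, looking along -z (the intrinsics and any distortion apply to the point x, -y, -z); pixel columns grow to the right and rows downward; lengths in mm; the calibration is good to about 2 mm. A picture is of the moment at which its call begins. There is no depth.
- r.hand_in(): hands the job in; it is judged then, once.
The state is a dict: "time": time; "joint_pos": joint angles; "qd": joint speeds; "joint_efforts": joint torques, N m; "tool_pos": TCP position; "tcp_rot": TCP orientation; "ft_force": force on the tool from outside, world axes, zero at the start; "wrist_torque": the same for the moment, N m; "finger_gap": finger opening in mm; "grip_force": force on a finger pad.
Only numpy, scipy, OpenCV 4.12 (cv2) and the standard library are available. Lean on these libraries where they do the work, as an engineer would, in place of code of your own. Each camera call takes 0.05 s, during which the arm holds its last target. There are 200 camera calls.

## Working session

There is one attempt and no reset: what is moved stays moved. The work goes in short steps, Python scripts to look and compute and a tool call to move; the robot and the scene stay as the last step left them, time stands still between calls to the robot, and variables do not carry over. Pictures are saved under pics/ and viewed, at most 10 in all, crops included, and the job is handed in when it is done.

Besides the shell and the picture viewer there is one more tool, called after ">>>" as name(argument=value, ...) on one line, values as JSON. servo_tool: Moves the arm, as the interface text tells. Its arguments: {"type":"object","properties":{"fingers":{"type":"array","items":{"type":"number"}},"linear":{"type":"array","items":{"type":"array","items":{"type":"number"}}},"rotation":{"type":"array","items":{"type":"array","items":{"type":"number"}}},"force":{"type":"number"}},"required":["fingers","linear","rotation"]}

```bash
mkdir -p pics; python3 - <<'E'
from bench import r
import cv2
for n in("side","top"):
    s=r.snapshot(n); cv2.imwrite(f"pics/{n}0.png",s["frame"][:,:,::-1]); print(n,s["fx"],s["fy"],s["cx"],s["cy"],s["camera_from_world"].tolist() if hasattr(s["camera_from_world"],'tolist') else s["camera_from_world"],[k for k in s])
print(r.sense())
E
```

```text
side 480.5485223747928 480.5485223747928 316.8304277777005 242.94205973888046 [[0.8120781031840498, -0.5833416444292004, -0.015546067143543802, -450.29674783080213], [0.43572217804698615, 0.5884235075342011, 0.6811049547163335, -321.5655773962928], [-0.3881692129561358, -0.5598841859311476, 0.7320207377234813, -1160.4951106937265], [0.0, 0.0, 0.0, 1.0]] ['frame', 'fx', 'fy', 'cx', 'cy', 'camera_from_world']
top 556.6857552742256 556.6857552742256 315.4241265656365 236.6005010247358 [[0.0998891978485582, -0.9949903231962052, 0.00405029617223737, -68.4895804890059], [0.9718197025461829, 0.09843494763850276, 0.2141892313503502, -551.4710926769772], [-0.21351490321806638, -0.017459032886058035, 0.9767837878847413, -1186.7272759428488], [0.0, 0.0, 0.0, 1.0]] ['frame', 'fx', 'fy', 'cx', 'cy', 'camera_from_world']
{'time': 0.1, 'joint_pos': array([ 7.10242660e+01,  7.51035094e+00,  8.53227300e+01,  6.19851800e-04,
        8.72615197e+01, -4.89363599e+00]), 'qd': array([ 0.02012932, -0.11397226, -0.21972447, -0.10210879,  0.06335501,
        0.0444004 ]), 'joint_efforts': array([ 1.74145367e-03, -5.70949709e+01, -5.01946914e+01, -4.54207816e-05,
        8.07160861e-03, -1.03050684e-05]), 'tool_pos': array([145.81820374, 581.5388905 , 249.3567556 ]), 'tcp_rot': array([-1.79905797e+02, -8.68686384e-03,  1.65917865e+02]), 'ft_force': array([-0.80672318, -0.42975315,  0.60646816]), 'wrist_torque': array([-0.01185993, -0.00806818,  0.02838445]), 'grip_force': 0.0, 'finger_gap': 85.12200850459519}
```

View pics/side0.png

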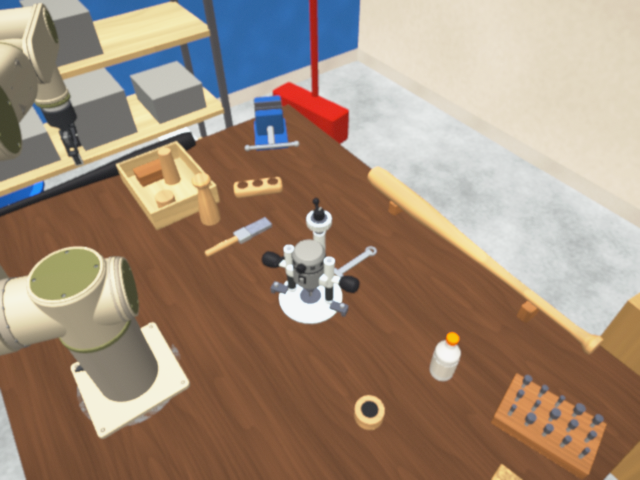

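View pics/top0.png

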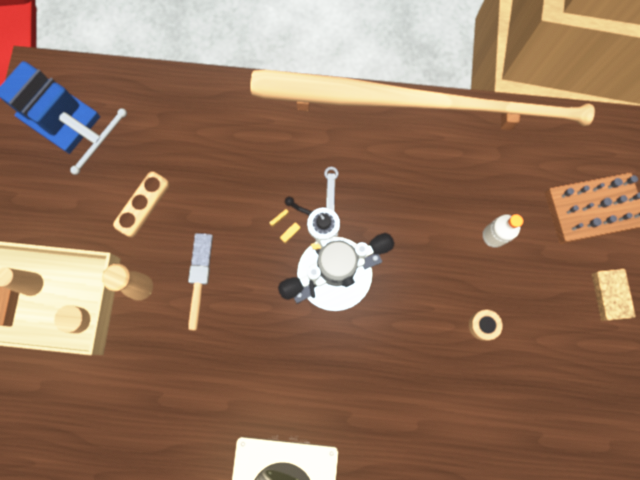

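The side view shows the ring at about (319,218). The top view shows the ring at (323,223), the ball at (290,202), and the motor at (338,260). I'll back-project these points and zoom in.

```bash
cat > h.py <<'E'
import numpy as np, cv2
from bench import r
def proj(s,p):
    c=np.array(s["camera_from_world"])@np.r_[p,1]; return s["cx"]+s["fx"]*c[0]/-c[2], s["cy"]-s["fy"]*c[1]/-c[2]
def back(s,uv,z):
    M=np.array(s["camera_from_world"]); R=M[:3,:3]; o=-R.T@M[:3,3]
    d=R.T@np.array([(uv[0]-s["cx"])/s["fx"],-(uv[1]-s["cy"])/s["fy"],-1]); return o+d*(z-o[2])/d[2]
def tri(obs):
    A=[];b=[]
    for s,uv in obs:
        M=np.array(s["camera_from_world"]); R=M[:3,:3]; o=-R.T@M[:3,3]
        d=R.T@np.array([(uv[0]-s["cx"])/s["fx"],-(uv[1]-s["cy"])/s["fy"],-1]); d/=np.linalg.norm(d)
        P=np.eye(3)-np.outer(d,d); A.append(P); b.append(P@o)
    return np.linalg.solve(sum(A),sum(b))
def crop(s,u,v,w,k):
    f=s["frame"][max(0,v-w*3//4):v+w*3//4,max(0,u-w):u+w,::-1]; return cv2.resize(f,None,fx=k,fy=k,interpolation=cv2.INTER_CUBIC)
E
python3 - <<'E'
from h import *
t=r.snapshot("top"); s=r.snapshot("side")
for uv,z in(((323,223),242),((290,202),222),((338,260),198)): print(back(t,uv,z))
for uv,z in(((319,218),242),((316,202),222)): print(back(s,uv,z))
im=np.hstack([crop(t,320,235,50,4),crop(s,315,240,50,4)])
cv2.imwrite("pics/z1.png",im)
E
```

```text
[543.74330668 -27.8412876  242.        ]
[584.43574189  41.02062027 222.        ]
[482.94932811 -64.18745665 198.        ]
[542.81081409 -31.82448109 242.        ]
[583.33920347  37.92222109 222.        ]
```

View pics/z1.png

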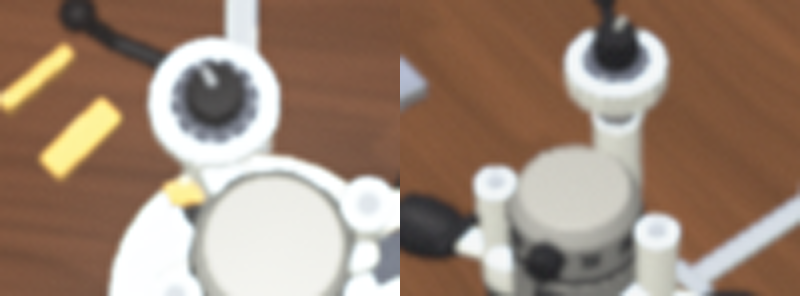

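The zoomed view confirms the ring at about (323.5,223.5) in the top image, which gives world (543,-29). The motor is 70 mm away, so the router's yaw is about 30°. The ball is at about (584,40). I'll go above the ring, with joint 6 wound back so it has room to turn clockwise.

>>> servo_tool(fingers=[0.085,0.085,0.085,0.085,0.085,0.085,0.085,0.085,0.085,0.085], linear=[[0,0,-0.04],[-0.03,-0.025,-0.08],[-0.06,-0.055,-0.1],[-0.09,-0.085,-0.1],[-0.12,-0.11,-0.1],[-0.15,-0.14,-0.1],[-0.18,-0.17,-0.1],[-0.21,-0.195,-0.1],[-0.24,-0.22,-0.1],[-0.27,-0.25,-0.1]], rotation=[[0,0,0],[0,0,0],[0,0,0],[0,0,0],[0,0,0],[0,0,0],[0,0,0],[0,0,0],[0,0,0],[0,0,0]])

```text
time: 1.2
tool_pos: [347.6, 272.5, 350.2]
tcp_rot: [180.0, 0.0, 165.9]
ft_force: [0.8, -0.0, -0.4]
finger_gap: 84.9
grip_force: 0.0
```

>>> servo_tool(fingers=[0.085,0.085,0.085,0.085,0.085,0.085,0.085,0.085,0.085,0.085], linear=[[-0.03,-0.028,0],[-0.06,-0.056,0],[-0.09,-0.084,0],[-0.12,-0.112,0],[-0.15,-0.14,0],[-0.18,-0.168,0],[-0.21,-0.196,0],[-0.235,-0.22,0],[-0.255,-0.238,0],[-0.264,-0.246,0]], rotation=[[0,0,-4],[0,0,-8],[0,0,-12],[0,0,-16],[0,0,-20],[0,0,-24],[0,0,-28],[0,0,-33],[0,0,-37],[0,0,-41]])

```text
time: 2.2
tool_pos: [543.9, -31.4, 349.6]
tcp_rot: [180.0, -0.1, -153.0]
ft_force: [0.2, 0.8, 0.3]
finger_gap: 85.0
grip_force: 0.0
```

```bash
python3 - <<'E'
from h import *
q=r.sense(); print(q["time"],q["joint_pos"],q["tool_pos"],q["tcp_rot"],q["ft_force"],q["wrist_torque"])
w=r.snapshot("wrist"); cv2.imwrite("pics/w1.png",w["frame"][:,:,::-1])
t=r.snapshot("top")
print(proj(w,[543,-29,266]),proj(w,[543,-29,242]),proj(w,[584,40,222]))
E
```

```text
2.2 [-8.67602677e+00 -2.17458575e+00  8.49561998e+01 -2.73616305e-02
  9.72692590e+01 -1.25632048e+02] [543.93330089 -31.373636   349.55817234] [ 1.79992426e+02 -5.71616064e-02 -1.53047425e+02] [0.18284656 0.84655778 0.32302544] [0.01860194 0.05018707 0.02438345]
(np.float64(325.1515743241392), np.float64(249.80536589295724)) (np.float64(324.6772135801628), np.float64(234.9377964883893)) (np.float64(386.85229950250664), np.float64(318.9044824454717))
```

View pics/w1.png

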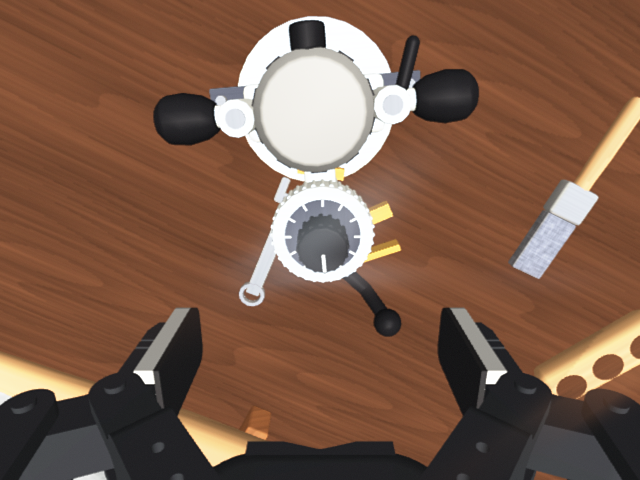

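The wrist view shows the ring centred at about (323,233), the knob top at about (323,248), and the ball at (387,322). Triangulating gives the correction.

```bash
python3 - <<'E'
from h import *
w=r.snapshot("wrist")
f=cv2.cvtColor(w["frame"],cv2.COLOR_RGB2GRAY)
m=((f>150).astype(np.uint8)*255)[182:284,250:390]
c=cv2.HoughCircles(cv2.GaussianBlur(f[160:300,250:400],(5,5),1),cv2.HOUGH_GRADIENT,1,100,param1=100,param2=15,minRadius=44,maxRadius=54)
print(c+np.array([250,160,0]) if c is not None else None)
if c is not None: print(back(w,c[0,0,:2]+[250,160],242))
for uv,z in(((323,233),242),((323,248),266),((387,322),222)): print(back(w,uv,z))
# motor axis from rim ~ (314,107) at z 198
print(back(w,(314,107),198))
cv2.imwrite("pics/w1c.png",crop(w,325,240,80,5))
E
```

```text
[[[317.5        226.5         45.70000076]]]
[539.85060819 -34.2458531  242.        ]
[541.97657053 -29.56851926 242.        ]
[542.20968728 -29.63976346 266.        ]
[585.77088381  42.06552079 222.        ]
[482.59794753 -65.80026987 198.        ]
```

View pics/w1c.png

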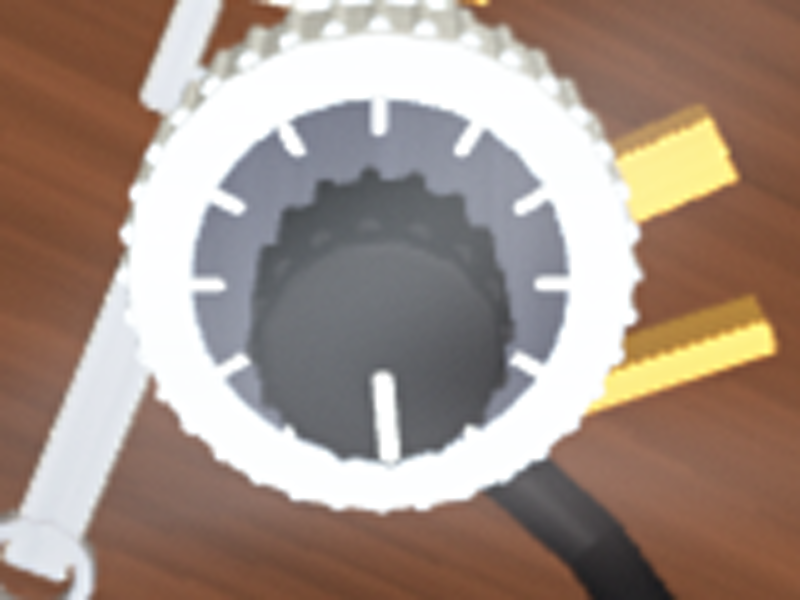

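Refined ring axis: about (543,-30). The zoom confirms the ring face centre at about (321.5,234) and the knob at about (321.5,250). I'll descend and grip.

>>> servo_tool(fingers=[0.085,0.085,0.085,0.085,0.085,0.085,0.085,0.085], linear=[[0,0.002,0.02],[0,0.002,0.045],[0,0.002,0.065],[0,0.002,0.08],[0,0.002,0.095],[0,0.002,0.108],[0,0.002,0.116],[0,0.002,0.116]], rotation=[[0,0,0],[0,0,0],[0,0,0],[0,0,0],[0,0,0],[0,0,0],[0,0,0],[0,0,0]])

```text
time: 3.15
tool_pos: [541.7, -27.1, 233.0]
tcp_rot: [179.9, -0.1, -153.1]
ft_force: [0.2, 1.2, -0.5]
finger_gap: 84.8
grip_force: 0.0
```

>>> servo_tool(fingers=[0.066,0.063,0.058,0.058,0.058,0.058,0.058,0.058], linear=[[0,0,0],[0,0,0],[0,0,0],[0,0,0],[0,0,0],[0,0,0],[0,0,0],[0,0,0]], rotation=[[0,0,0],[0,0,0],[0,0,0],[0,0,0],[0,0,0],[0,0,0],[0,0,0],[0,0,0]], force=40)

```text
time: 3.95
tool_pos: [544.0, -29.5, 236.7]
tcp_rot: [-179.7, 0.2, -153.2]
ft_force: [2.3, -8.8, 3.4]
finger_gap: 58.8
grip_force: 41.4
```

```bash
python3 - <<'E'
from h import *
q=r.sense(); print(q["time"],q["joint_pos"],q["tool_pos"],q["tcp_rot"],q["ft_force"],q["wrist_torque"],q["finger_gap"],q["grip_force"])
E
```

```text
3.95 [  -8.38430452   -0.97381696   95.46046157   -0.1807497    85.20134872
 -125.20450052] [544.00459616 -29.52502739 236.65162839] [-1.79672903e+02  1.51037935e-01 -1.53164743e+02] [ 2.34916257 -8.79200881  3.39014875] [-1.54291789 -0.42264378  0.03370429] 58.80458889573093 41.41619861125946
```

Gripped, with about 9 N of side load along tool y. I'll shift -1.5 mm to relieve it, then start turning.

>>> servo_tool(fingers=[0.058,0.058,0.058,0.058,0.058,0.058,0.058,0.058,0.058,0.058], linear=[[0,-0.0015,0],[0,-0.0015,0],[0,-0.0015,0],[0,-0.0015,0],[0,-0.0015,0],[0,-0.0015,0],[0,-0.0015,0],[0,-0.0015,0],[0,-0.0015,0],[0,-0.0015,0]], rotation=[[0,0,1],[0,0,3],[0,0,6],[0,0,9],[0,0,12],[0,0,15],[0,0,18],[0,0,21],[0,0,23],[0,0,25]])

```text
time: 4.95
tool_pos: [544.1, -29.9, 236.7]
tcp_rot: [-179.9, 0.2, -178.2]
ft_force: [-0.3, -5.3, 5.5]
finger_gap: 58.9
grip_force: 41.7
```

```bash
cat > s.py <<'E'
from bench import r
import numpy as np
q=r.sense(); np.set_printoptions(precision=3,suppress=True)
print(q["time"],q["joint_pos"],q["tool_pos"],q["tcp_rot"],"F",q["ft_force"],"T",q["wrist_torque"],q["finger_gap"],q["grip_force"])
E
python3 s.py
```

```text
4.95 [  -8.467   -0.878   95.364   -0.103   85.287 -100.25 ] [544.132 -29.861 236.661] [-179.858    0.205 -178.208] F [-0.316 -5.33   5.54 ] T [-0.916  0.164  0.194] 58.898810179599415 41.71600699424744
```

Free torque is about 0.19 N m and the grip holds. Continuing.

>>> servo_tool(fingers=[0.058,0.058,0.058,0.058,0.058,0.058,0.058,0.058,0.058,0.058], linear=[[0,-0.001,0],[0,-0.001,0],[0,-0.001,0],[0,-0.001,0],[0,-0.001,0],[0,-0.001,0],[0,-0.001,0],[0,-0.001,0],[0,-0.001,0],[0,-0.001,0]], rotation=[[0,0,2],[0,0,5],[0,0,8],[0,0,11],[0,0,14],[0,0,17],[0,0,20],[0,0,22],[0,0,24],[0,0,25]])

```text
time: 5.95
tool_pos: [544.1, -30.1, 236.7]
tcp_rot: [180.0, 0.2, 156.8]
ft_force: [-1.4, -1.7, 6.6]
finger_gap: 59.1
grip_force: 41.7
```

```bash
python3 s.py; python3 - <<'E'
from h import *
for n in("side",):
    s=r.snapshot(n); cv2.imwrite("pics/s2.png",crop(s,318,225,40,8))
E
```

```text
5.95 [ -8.536  -0.867  95.355  -0.038  85.311 -75.362] [544.073 -30.121 236.653] [179.986   0.205 156.829] F [-1.363 -1.704  6.567] T [-0.448  0.284  0.105] 59.076039784171975 41.71635925769806
```

>>> servo_tool(fingers=[0.058,0.058,0.058,0.058,0.058,0.058,0.058,0.058,0.058,0.058], linear=[[0,0,0],[0,0,0],[0,0,0],[0,0,0],[0,0,0],[0,0,0],[0,0,0],[0,0,0],[0,0,0],[0,0,0]], rotation=[[0,0,1],[0,0,2],[0,0,3],[0,0,4],[0,0,5],[0,0,6],[0,0,7],[0,0,8],[0,0,9],[0,0,10]])

```text
time: 7.0
tool_pos: [544.0, -30.2, 236.6]
tcp_rot: [180.0, 0.2, 146.9]
ft_force: [-1.1, -1.7, 5.7]
finger_gap: 58.5
grip_force: 41.7
```

```bash
python3 s.py
```

```text
7.0 [ -8.539  -0.864  95.357  -0.044  85.316 -65.397] [544.013 -30.182 236.6  ] [179.96    0.193 146.861] F [-1.074 -1.654  5.665] T [-0.498  0.371  0.208] 58.46106923904342 41.71886622905731
```

>>> servo_tool(fingers=[0.058,0.058,0.058,0.058,0.058,0.058,0.058,0.058,0.058,0.058], linear=[[0,0,0],[0,0,0],[0,0,0],[0,0,0],[0,0,0],[0,0,0],[0,0,0],[0,0,0],[0,0,0],[0,0,0]], rotation=[[0,0,1],[0,0,2],[0,0,3],[0,0,4],[0,0,5],[0,0,6],[0,0,7],[0,0,8],[0,0,9],[0,0,10]])

```text
time: 8.0
tool_pos: [544.0, -30.2, 236.6]
tcp_rot: [179.9, 0.2, 136.9]
ft_force: [-1.8, -2.2, 7.4]
finger_gap: 58.9
grip_force: 41.7
```

```bash
python3 s.py
```

```text
8.0 [ -8.543  -0.868  95.357  -0.051  85.324 -55.398] [543.961 -30.249 236.637] [179.935   0.183 136.858] F [-1.81  -2.203  7.355] T [-0.454  0.475  0.181] 58.92391007600974 41.68461263179779
```

>>> servo_tool(fingers=[0.058,0.058,0.058,0.058,0.058,0.058,0.058,0.058,0.058,0.058], linear=[[0,0,0],[0,0,0],[0,0,0],[0,0,0],[0,0,0],[0,0,0],[0,0,0],[0,0,0],[0,0,0],[0,0,0]], rotation=[[0,0,1],[0,0,2],[0,0,3],[0,0,4],[0,0,5],[0,0,6],[0,0,7],[0,0,8],[0,0,9],[0,0,10]])

```text
time: 9.0
tool_pos: [543.9, -30.3, 236.6]
tcp_rot: [179.9, 0.2, 126.9]
ft_force: [-2.2, -2.9, 7.7]
finger_gap: 58.6
grip_force: 41.7
```

```bash
python3 s.py
```

```text
9.0 [ -8.546  -0.869  95.358  -0.056  85.331 -45.398] [543.904 -30.3   236.627] [179.914   0.167 126.856] F [-2.167 -2.912  7.689] T [-0.489  0.533  0.195] 58.61992974960878 41.73512041568756
```

>>> servo_tool(fingers=[0.058,0.058,0.058,0.058,0.058,0.058,0.058,0.058,0.058,0.058], linear=[[0,0,0],[0,0,0],[0,0,0],[0,0,0],[0,0,0],[0,0,0],[0,0,0],[0,0,0],[0,0,0],[0,0,0]], rotation=[[0,0,1],[0,0,2],[0,0,3],[0,0,4],[0,0,5],[0,0,6],[0,0,7],[0,0,8],[0,0,9],[0,0,10]])

```text
time: 10.0
tool_pos: [543.8, -30.3, 236.6]
tcp_rot: [179.9, 0.1, 116.9]
ft_force: [-2.4, -2.1, 7.8]
finger_gap: 58.7
grip_force: 41.8
```

```bash
python3 s.py
```

```text
10.0 [ -8.55   -0.871  95.361  -0.057  85.34  -35.398] [543.825 -30.326 236.623] [179.895   0.144 116.853] F [-2.368 -2.099  7.81 ] T [-0.47   0.667  0.194] 58.74063299721913 41.77355468273163
```

>>> servo_tool(fingers=[0.058,0.058,0.058,0.058,0.058,0.058,0.058,0.058,0.058,0.058], linear=[[0,0,0],[0,0,0],[0,0,0],[0,0,0],[0,0,0],[0,0,0],[0,0,0],[0,0,0],[0,0,0],[0,0,0]], rotation=[[0,0,1],[0,0,2],[0,0,3],[0,0,4],[0,0,5],[0,0,6],[0,0,7],[0,0,8],[0,0,9],[0,0,10]])

```text
time: 11.0
tool_pos: [543.7, -30.3, 236.6]
tcp_rot: [179.9, 0.1, 106.9]
ft_force: [-3.2, -2.7, 6.8]
finger_gap: 58.6
grip_force: 41.8
```

```bash
python3 s.py
```

```text
11.0 [ -8.549  -0.875  95.363  -0.06   85.351 -25.398] [543.747 -30.335 236.642] [179.881   0.123 106.854] F [-3.234 -2.66   6.805] T [-0.46   0.751  0.171] 58.581747175962455 41.80083096027374
```

>>> servo_tool(fingers=[0.058,0.058,0.058,0.058,0.058,0.058,0.058,0.058,0.058,0.058], linear=[[0,0,0],[0,0,0],[0,0,0],[0,0,0],[0,0,0],[0,0,0],[0,0,0],[0,0,0],[0,0,0],[0,0,0]], rotation=[[0,0,1],[0,0,2],[0,0,3],[0,0,4],[0,0,5],[0,0,6],[0,0,7],[0,0,8],[0,0,9],[0,0,10]])

```text
time: 12.0
tool_pos: [543.7, -30.3, 236.6]
tcp_rot: [179.9, 0.1, 96.9]
ft_force: [-3.5, -2.0, 7.2]
finger_gap: 58.5
grip_force: 41.8
```

```bash
python3 s.py
```

```text
12.0 [ -8.548  -0.872  95.364  -0.061  85.362 -15.397] [543.676 -30.316 236.61 ] [179.875   0.098  96.854] F [-3.54  -2.045  7.172] T [-0.45   0.785  0.199] 58.478468152035305 41.82695388793945
```

>>> servo_tool(fingers=[0.058,0.058,0.058,0.058,0.058,0.058,0.058,0.058,0.058,0.058], linear=[[0,0,0],[0,0,0],[0,0,0],[0,0,0],[0,0,0],[0,0,0],[0,0,0],[0,0,0],[0,0,0],[0,0,0]], rotation=[[0,0,1],[0,0,2],[0,0,3],[0,0,4],[0,0,5],[0,0,6],[0,0,7],[0,0,8],[0,0,9],[0,0,10]])

```text
time: 13.0
tool_pos: [543.6, -30.3, 236.6]
tcp_rot: [179.9, 0.1, 86.9]
ft_force: [-3.8, -3.6, 8.3]
finger_gap: 58.9
grip_force: 41.9
```

```bash
python3 s.py
```

```text
13.0 [-8.549 -0.875 95.368 -0.057 85.371 -5.398] [543.598 -30.294 236.6  ] [179.869   0.07   86.853] F [-3.764 -3.629  8.304] T [-0.409  0.909  0.207] 58.857549011926324 41.85205399990082
```

>>> servo_tool(fingers=[0.058,0.058,0.058,0.058,0.058,0.058,0.058,0.058,0.058,0.058], linear=[[0,0,0],[0,0,0],[0,0,0],[0,0,0],[0,0,0],[0,0,0],[0,0,0],[0,0,0],[0,0,0],[0,0,0]], rotation=[[0,0,1],[0,0,2],[0,0,3],[0,0,4],[0,0,5],[0,0,6],[0,0,7],[0,0,8],[0,0,9],[0,0,10]])

```text
time: 14.0
tool_pos: [543.5, -30.3, 236.6]
tcp_rot: [179.9, 0.0, 76.9]
ft_force: [-3.4, -2.1, 8.6]
finger_gap: 58.9
grip_force: 41.9
```

```bash
python3 s.py
```

```text
14.0 [-8.549 -0.878 95.37  -0.06  85.381  4.603] [543.52  -30.289 236.601] [179.869   0.049  76.853] F [-3.388 -2.117  8.619] T [-0.356  0.945  0.207] 58.94543402292663 41.87580406665802
```

>>> servo_tool(fingers=[0.058,0.058,0.058,0.058,0.058,0.058,0.058,0.058,0.058,0.058], linear=[[0,0,0],[0,0,0],[0,0,0],[0,0,0],[0,0,0],[0,0,0],[0,0,0],[0,0,0],[0,0,0],[0,0,0]], rotation=[[0,0,1],[0,0,2],[0,0,3],[0,0,4],[0,0,5],[0,0,6],[0,0,7],[0,0,8],[0,0,9],[0,0,10]])

```text
time: 15.0
tool_pos: [543.5, -30.3, 236.6]
tcp_rot: [179.9, 0.0, 66.9]
ft_force: [-4.6, -2.0, 8.5]
finger_gap: 58.9
grip_force: 41.9
```

```bash
python3 s.py
```

```text
15.0 [-8.549 -0.881 95.369 -0.055 85.39  14.602] [543.481 -30.261 236.634] [179.869   0.023  66.854] F [-4.561 -1.97   8.478] T [-0.308  0.952  0.229] 58.91780609614148 41.898465156555176
```

Torque may be rising, so I'll use smaller steps.

>>> servo_tool(fingers=[0.058,0.058,0.058,0.058,0.058], linear=[[0,0,0],[0,0,0],[0,0,0],[0,0,0],[0,0,0]], rotation=[[0,0,1],[0,0,2],[0,0,3],[0,0,4],[0,0,5]])

```text
time: 15.5
tool_pos: [543.4, -30.2, 236.6]
tcp_rot: [179.9, 0.0, 61.9]
ft_force: [-4.4, -1.8, 8.5]
finger_gap: 58.7
grip_force: 41.9
```

```bash
python3 s.py
```

```text
15.5 [-8.549 -0.879 95.371 -0.049 85.394 19.602] [543.448 -30.214 236.606] [179.876   0.008  61.853] F [-4.444 -1.773  8.472] T [-0.279  0.954  0.261] 58.6816720356585 41.90931022167206
```

Contact made: torque is 0.261 against about 0.197 free, so roughly 12 N on the rod. The target is about 0.30.

>>> servo_tool(fingers=[0.058,0.058,0.058,0.058], linear=[[0,0,0],[0,0,0],[0,0,0],[0,0,0]], rotation=[[0,0,1],[0,0,2],[0,0,3],[0,0,4]])

```text
time: 15.9
tool_pos: [543.4, -30.2, 236.6]
tcp_rot: [179.9, 0.0, 57.9]
ft_force: [-4.7, -2.8, 8.4]
finger_gap: 58.7
grip_force: 41.9
```

```bash
for i in 1 2; do python3 s.py; done
```

```text
15.9 [-8.548 -0.879 95.372 -0.051 85.398 23.602] [543.414 -30.22  236.594] [179.879   0.003  57.854] F [-4.655 -2.832  8.443] T [-0.197  1.002  0.179] 58.687269111946975 41.917449831962585
15.9 [-8.548 -0.879 95.372 -0.051 85.398 23.602] [543.414 -30.22  236.594] [179.879   0.003  57.854] F [-4.655 -2.832  8.443] T [-0.197  1.002  0.179] 58.687269111946975 41.917449831962585
```

That reading looks noisy, so I'll average several at hold, using snapshots to advance time.

```bash
cat > a.py <<'E'
from bench import r
import numpy as np
a=[]
for i in range(8):
    r.snapshot("side"); a.append(r.sense()["wrist_torque"][2])
print(np.round(a,3),np.mean(a),np.std(a)/8**.5,r.sense()["time"],r.sense()["joint_pos"][5])
E
python3 a.py
```

```text
[ 0.07  -0.12  -0.142 -0.121 -0.224 -0.119 -0.123 -0.162] -0.11768028662972793 0.02770397822113539 16.3 23.580789994764743
```

>>> servo_tool(fingers=[0.058,0.058,0.058,0.058], linear=[[0,0,0],[0,0,0],[0,0,0],[0,0,0]], rotation=[[0,0,1],[0,0,2],[0,0,3],[0,0,4]])

```text
time: 16.7
tool_pos: [543.4, -30.2, 236.6]
tcp_rot: [179.9, -0.0, 53.9]
ft_force: [-5.0, -2.1, 8.7]
finger_gap: 58.6
grip_force: 42.0
```

```bash
python3 s.py
```

```text
16.7 [-8.548 -0.883 95.376 -0.048 85.4   27.602] [543.374 -30.191 236.586] [179.884  -0.006  53.854] F [-5.038 -2.083  8.721] T [-0.246  1.049  0.218] 58.63987322116177 41.96768045425415
```

>>> servo_tool(fingers=[0.058,0.058,0.058,0.058], linear=[[0,0,0],[0,0,0],[0,0,0],[0,0,0]], rotation=[[0,0,1],[0,0,2],[0,0,3],[0,0,4]])

```text
time: 17.1
tool_pos: [543.4, -30.2, 236.6]
tcp_rot: [179.9, -0.0, 49.9]
ft_force: [-5.8, -2.1, 8.4]
finger_gap: 58.8
grip_force: 42.0
```

```bash
python3 s.py
```

```text
17.1 [-8.547 -0.881 95.374 -0.047 85.402 31.603] [543.382 -30.175 236.597] [179.886  -0.015  49.854] F [-5.752 -2.105  8.404] T [-0.167  1.082  0.196] 58.832769492451405 41.95082724094391
```

>>> servo_tool(fingers=[0.058,0.058,0.058,0.058,0.058], linear=[[0,0,0],[0,0,0],[0,0,0],[0,0,0],[0,0,0]], rotation=[[0,0,1],[0,0,2],[0,0,3],[0,0,4],[0,0,5]])

```text
time: 17.6
tool_pos: [543.3, -30.1, 236.6]
tcp_rot: [179.9, -0.0, 44.9]
ft_force: [-5.1, -1.8, 9.0]
finger_gap: 58.5
grip_force: 41.9
```

```bash
python3 s.py
```

```text
17.6 [-8.542 -0.883 95.377 -0.042 85.406 36.599] [543.345 -30.099 236.587] [179.895  -0.026  44.862] F [-5.099 -1.802  9.036] T [-0.137  1.08   0.241] 58.54011553417994 41.92876696586609
```

The joint readback now shows a lag, which points to contact. I'll take smaller steps.

>>> servo_tool(fingers=[0.058,0.058,0.058], linear=[[0,0,0],[0,0,0],[0,0,0]], rotation=[[0,0,1],[0,0,2],[0,0,3]])

```text
time: 17.9
tool_pos: [543.4, -30.1, 236.6]
tcp_rot: [179.9, -0.0, 41.9]
ft_force: [-5.8, -2.5, 8.3]
finger_gap: 58.8
grip_force: 41.9
```

```bash
python3 s.py
```

```text
17.9 [-8.545 -0.883 95.376 -0.039 85.405 39.602] [543.362 -30.105 236.601] [179.896  -0.035  41.857] F [-5.828 -2.541  8.329] T [-0.17   1.095  0.175] 58.783276336753346 41.91977262496948
```

>>> servo_tool(fingers=[0.058,0.058,0.058,0.058], linear=[[0,0,0],[0,0,0],[0,0,0],[0,0,0]], rotation=[[0,0,1],[0,0,2],[0,0,3],[0,0,4]])

```text
time: 18.3
tool_pos: [543.3, -30.1, 236.6]
tcp_rot: [179.9, -0.0, 37.9]
ft_force: [-6.0, -1.8, 9.5]
finger_gap: 58.4
grip_force: 41.9
```

```bash
echo 'print("eff",q["joint_efforts"])'>>s.py; python3 s.py
```

```text
18.3 [-8.542 -0.882 95.377 -0.038 85.41  43.602] [543.328 -30.067 236.575] [179.905  -0.039  37.859] F [-6.038 -1.804  9.49 ] T [-0.124  1.077  0.217] 58.414286338096666 41.91122889518738
eff [  0.962 -44.822 -47.6     0.804  -2.115  -0.169]
```

>>> servo_tool(fingers=[0.058,0.058,0.058,0.058], linear=[[0,0,0],[0,0,0],[0,0,0],[0,0,0]], rotation=[[0,0,1],[0,0,2],[0,0,3],[0,0,4]])

```text
time: 18.7
tool_pos: [543.3, -30.1, 236.6]
tcp_rot: [179.9, -0.0, 33.9]
ft_force: [-5.7, -0.8, 9.2]
finger_gap: 58.6
grip_force: 41.9
```

```bash
python3 s.py
```

```text
18.7 [-8.543 -0.884 95.376 -0.036 85.412 47.603] [543.322 -30.062 236.601] [179.909  -0.047  33.856] F [-5.744 -0.788  9.206] T [-0.09   1.079  0.191] 58.555217805337584 41.89827024936676
eff [  0.892 -44.709 -47.564   0.77   -2.176  -0.149]
```

>>> servo_tool(fingers=[0.058,0.058,0.058,0.058], linear=[[0,0,0],[0,0,0],[0,0,0],[0,0,0]], rotation=[[0,0,1],[0,0,2],[0,0,3],[0,0,4]])

```text
time: 19.1
tool_pos: [543.3, -30.0, 236.7]
tcp_rot: [179.9, -0.1, 29.9]
ft_force: [-5.7, -1.1, 9.8]
finger_gap: 58.7
grip_force: 41.9
```

```bash
python3 s.py
```

```text
19.1 [-8.539 -0.889 95.372 -0.038 85.419 51.598] [543.319 -30.04  236.683] [179.909  -0.053  29.866] F [-5.718 -1.142  9.756] T [-0.101  1.088  0.267] 58.73071560200429 41.875351667404175
eff [  0.793 -44.544 -47.505   0.747  -2.258  -0.099]
```

>>> servo_tool(fingers=[0.058,0.058,0.058], linear=[[0,0,0],[0,0,0],[0,0,0]], rotation=[[0,0,1],[0,0,2],[0,0,3]])

```text
time: 19.4
tool_pos: [543.3, -30.0, 236.7]
tcp_rot: [179.9, -0.1, 26.9]
ft_force: [-6.3, -1.0, 9.1]
finger_gap: 58.7
grip_force: 41.9
```

```bash
python3 s.py
```

```text
19.4 [-8.541 -0.889 95.372 -0.037 85.42  54.596] [543.313 -30.046 236.693] [179.914  -0.058  26.866] F [-6.287 -1.048  9.13 ] T [-0.063  1.14   0.304] 58.739287938270074 41.905778646469116
eff [  0.716 -44.423 -47.459   0.729  -2.316  -0.061]
```

>>> servo_tool(fingers=[0.058], linear=[[0,0,0]], rotation=[[0,0,1]])

```text
time: 19.5
tool_pos: [543.3, -30.0, 236.7]
tcp_rot: [179.9, -0.1, 25.9]
ft_force: [-5.6, -2.1, 10.8]
finger_gap: 58.8
grip_force: 41.9
```

```bash
python3 s.py
```

```text
19.5 [-8.54  -0.89  95.372 -0.033 85.422 55.597] [543.306 -30.007 236.7  ] [179.919  -0.061  25.866] F [-5.639 -2.057 10.775] T [-0.043  1.194  0.304] 58.82439851091512 41.91578686237335
eff [  0.692 -44.384 -47.444   0.723  -2.335  -0.049]
```

>>> servo_tool(fingers=[0.058], linear=[[0,0,0]], rotation=[[0,0,0.6]])

```text
time: 19.6
tool_pos: [543.3, -30.0, 236.7]
tcp_rot: [179.9, -0.1, 25.3]
ft_force: [-6.9, -1.9, 9.6]
finger_gap: 58.9
grip_force: 41.9
```

```bash
python3 s.py
```

```text
19.6 [-8.539 -0.89  95.372 -0.034 85.423 56.193] [543.303 -30.011 236.702] [179.918  -0.061  25.271] F [-6.898 -1.907  9.592] T [-0.097  1.139  0.34 ] 58.86678308965712 41.919389963150024
eff [  0.68  -44.374 -47.445   0.723  -2.341   0.221]
```

Firm nip at about 0.31 N m, roughly 22 N on the rod. Letting go and rising.

>>> servo_tool(fingers=[0.07,0.08,0.085,0.085,0.085,0.085,0.085,0.085,0.085,0.085], linear=[[0,0,0],[0,0,0],[0,0,0],[0,0,0],[0,0,-0.01],[0,0,-0.035],[0,0,-0.065],[0,0,-0.09],[0,0,-0.11],[0,0,-0.115]], rotation=[[0,0,0],[0,0,0],[0,0,0],[0,0,0],[0,0,0],[0,0,0],[0,0,0],[0,0,0],[0,0,0],[0,0,0]])

```text
time: 20.6
tool_pos: [544.1, -29.7, 353.2]
tcp_rot: [179.8, -0.3, 25.3]
ft_force: [0.8, 0.8, 0.1]
finger_gap: 85.3
grip_force: 0.0
```

```bash
python3 s.py; python3 - <<'E'
from h import *
w=r.snapshot("wrist"); cv2.imwrite("pics/w2.png",w["frame"][:,:,::-1])
print(proj(w,[543,-30,266]),proj(w,[585,41,222]),proj(w,[569,-15,222]))
E
```

```text
20.6 [-8.516 -2.492 84.895  0.001 97.291 56.16 ] [544.088 -29.694 353.167] [179.83   -0.256  25.324] F [0.838 0.782 0.119] T [0.016 0.044 0.012] 85.26953909868188 0.0
eff [ -0.045 -47.35  -49.731  -0.003   0.326   0.   ]
(np.float64(318.52552539210427), np.float64(251.73282621358487)) (np.float64(240.08632012044694), np.float64(116.99683887069402)) (np.float64(314.43575292286164), np.float64(180.92112870106246))
```

View pics/w2.png

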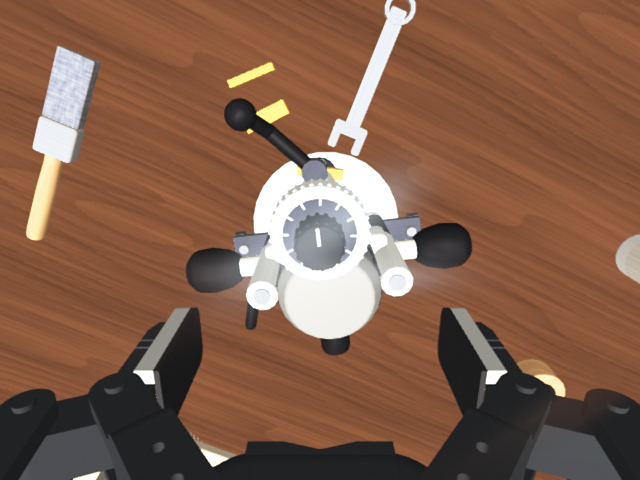

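The wrist view shows the knob line still pointing outward (zero kept) at about (318,237), the bar in place at (320,173), and the ball at (240,115), matching (585,41). Next I'll plan the lever push with closed fingers.

```bash
cat > plan.py <<'E'
import numpy as np, sys
from bench import r
P=np.array([569,-15.]); 
def wp(th,gap,yaw,out=3):   # TCP with tool +x face at gap from the ball
    b=P+58*np.array([np.cos(np.radians(th)),np.sin(np.radians(th))])
    n=np.array([np.cos(np.radians(yaw)),np.sin(np.radians(yaw))])
    rad=(b-P)/58
    return b-(20.5+gap)*n+out*rad
def tool(W,yaws):
    q=r.sense(); p=q["tool_pos"]; y0=np.radians(q["tcp_rot"][2])
    X=np.array([np.cos(y0),np.sin(y0),0]);Y=np.array([np.sin(y0),-np.cos(y0),0])
    for w,y in zip(W,yaws):
        d=np.array(w)-p; print(np.round([d@X/1e3,d@Y/1e3,-d[2]/1e3],4).tolist(), round((np.degrees(y0)-y+180)%360-180,1), np.round(w,1))
E
python3 - <<'E'
from plan import *
w=wp(74,14,-20); tool([[*w,350],[*w,231]],[-20,-20])
E
```

```text
[0.045, -0.0729, 0.0023] 45.3 [553.4  55.4 350. ]
[0.045, -0.0729, 0.1213] 45.3 [553.4  55.4 231. ]
```

>>> servo_tool(fingers=[0.05,0.02,0,0,0,0,0,0,0], linear=[[0.006,-0.01,0],[0.014,-0.022,0],[0.022,-0.035,0],[0.03,-0.048,0],[0.037,-0.06,0],[0.043,-0.07,0],[0.045,-0.073,0],[0.045,-0.073,0],[0.045,-0.073,0]], rotation=[[0,0,6],[0,0,13],[0,0,20],[0,0,27],[0,0,34],[0,0,40],[0,0,45],[0,0,45],[0,0,45]])

```text
time: 21.55
tool_pos: [552.2, 55.5, 348.2]
tcp_rot: [180.0, 0.1, -19.5]
ft_force: [0.5, 0.2, -0.1]
finger_gap: -0.4
grip_force: 0.0
```

>>> servo_tool(fingers=[0,0,0,0,0,0,0,0], linear=[[0,0,0.015],[0,0,0.035],[0,0,0.055],[0,0,0.075],[0,0,0.095],[0,0,0.11],[0,0,0.121],[0,0,0.121]], rotation=[[0,0,0],[0,0,0],[0,0,0],[0,0,0],[0,0,0],[0,0,0],[0,0,0],[0,0,0]])

```text
time: 22.35
tool_pos: [551.4, 55.4, 226.0]
tcp_rot: [179.9, 0.2, -19.7]
ft_force: [0.2, 0.8, -1.2]
finger_gap: -0.1
grip_force: 0.0
```

```bash
python3 s.py; python3 - <<'E'
from plan import *
ths=[74,72,69,65,61,57,53,49,45,41]; y=[-20-(74-t)*35/52.4 for t in ths]
tool([[*wp(t,g,a),231] for t,a,g in zip(ths,y,[6,3,0,0,0,0,0,0,0,0])],y)
from h import *
w=r.snapshot("wrist"); cv2.imwrite("pics/w3.png",w["frame"][:,:,::-1])
E
```

```text
22.35 [  0.438   1.278  94.324  -0.001  84.591 110.115] [551.4    55.407 225.976] [179.932   0.182 -19.677] F [ 0.216  0.805 -1.217] T [0.01  0.007 0.02 ] -0.08497485140552138 0.0
eff [ -0.047 -51.055 -49.773  -0.002  -0.452  -0.017]
[0.0099, -0.0007, -0.005] 0.3 [560.9  52.7 231. ]
[0.015, -0.0013, -0.005] 1.7 [566.   51.6 231. ]
[0.0212, -0.0019, -0.005] 3.7 [572.   50.1 231. ]
[0.0256, -0.0026, -0.005] 6.3 [576.4  49.3 231. ]
[0.0299, -0.003, -0.005] 9.0 [580.6  48.2 231. ]
[0.0343, -0.0031, -0.005] 11.7 [584.7  46.8 231. ]
[0.0386, -0.0029, -0.005] 14.3 [588.7  45.2 231. ]
[0.0429, -0.0025, -0.005] 17.0 [592.6  43.3 231. ]
[0.0471, -0.0017, -0.005] 19.7 [596.3  41.1 231. ]
[0.0512, -0.0006, -0.005] 22.4 [599.8  38.7 231. ]
```

View pics/w3.png

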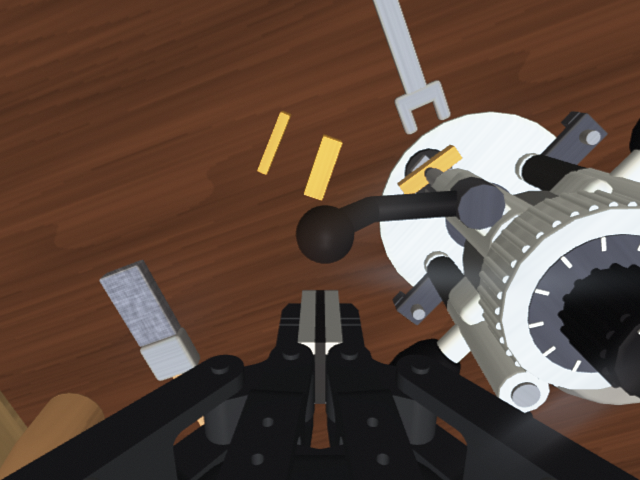

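The wrist view shows the closed fingertips at (320,300) squarely behind the ball at (325,235), with the lever off to the right. Pushing along the arc.

>>> servo_tool(fingers=[0,0,0,0,0,0,0,0,0,0], linear=[[0.01,-0.001,-0.004],[0.015,-0.001,-0.004],[0.021,-0.002,-0.004],[0.0255,-0.0025,-0.004],[0.03,-0.003,-0.004],[0.0345,-0.003,-0.004],[0.0385,-0.003,-0.004],[0.043,-0.0025,-0.004],[0.047,-0.0015,-0.004],[0.051,-0.0005,-0.004]], rotation=[[0,0,0],[0,0,2],[0,0,4],[0,0,6],[0,0,9],[0,0,12],[0,0,14],[0,0,17],[0,0,20],[0,0,22]])

```text
time: 23.4
tool_pos: [601.5, 40.0, 234.1]
tcp_rot: [-179.8, -0.0, -41.7]
ft_force: [-1.0, 4.9, 1.5]
finger_gap: -0.4
grip_force: 2.1
```

```bash
python3 s.py; python3 - <<'E'
from plan import *
ths=[38,35,32,29,26,24,22,20,18]; y=[-20-(74-t)*35/52.4 for t in ths]
tool([[*wp(t,0,a),231] for t,a in zip(ths,y)],y)
E
```

```text
23.4 [ -1.127   8.209  86.152   0.096  85.514 130.606] [601.473  39.958 234.116] [-179.846   -0.032  -41.74 ] F [-1.049  4.851  1.52 ] T [0.715 0.239 0.022] -0.36789029708332577 2.06597238779068
eff [ -2.524 -57.078 -49.344  -1.547  -0.624  -0.358]
[0.0027, 0.0018, 0.0031] 2.3 [602.3  36.8 231. ]
[0.0059, 0.0017, 0.0031] 4.3 [604.7  34.7 231. ]
[0.0091, 0.0018, 0.0031] 6.3 [607.   32.6 231. ]
[0.0122, 0.0021, 0.0031] 8.3 [609.2  30.3 231. ]
[0.0153, 0.0025, 0.0031] 10.3 [611.2  27.9 231. ]
[0.0173, 0.0029, 0.0031] 11.7 [612.5  26.3 231. ]
[0.0194, 0.0033, 0.0031] 13.0 [613.7  24.6 231. ]
[0.0214, 0.0038, 0.0031] 14.3 [614.9  22.9 231. ]
[0.0234, 0.0044, 0.0031] 15.7 [616.   21.1 231. ]
```

>>> servo_tool(fingers=[0,0,0,0,0,0], linear=[[0.003,0.001,0.002],[0.006,0.0015,0.002],[0.009,0.002,0.002],[0.012,0.002,0.002],[0.0155,0.0025,0.002],[0.0175,0.003,0.002]], rotation=[[0,0,2],[0,0,4],[0,0,6],[0,0,8],[0,0,10],[0,0,12]])

```text
time: 24.0
tool_pos: [612.6, 26.1, 231.9]
tcp_rot: [-179.8, 0.0, -53.7]
ft_force: [-1.1, 9.6, 1.3]
finger_gap: 0.2
grip_force: 4.7
```

```bash
python3 s.py; python3 - <<'E'
from plan import *
ths=[23,22,21,20,19,18]; tool([[*wp(t,0,-54),232] for t in ths],[-54]*6)
E
```

```text
24.0 [ -2.412   9.86   84.557   0.108  85.455 141.285] [612.634  26.087 231.914] [-179.833    0.003  -53.706] F [-1.147  9.568  1.324] T [1.623 0.306 0.041] 0.18613291172460988 4.675216991454363
eff [ -4.039 -58.793 -50.061  -2.644  -0.464  -0.671]
[0.0008, 0.0, -0.0001] 0.3 [613.1  25.4 232. ]
[0.0018, 0.0003, -0.0001] 0.3 [613.5  24.4 232. ]
[0.0029, 0.0005, -0.0001] 0.3 [613.9  23.4 232. ]
[0.0039, 0.0008, -0.0001] 0.3 [614.3  22.4 232. ]
[0.0049, 0.0011, -0.0001] 0.3 [614.6  21.4 232. ]
[0.0059, 0.0015, -0.0001] 0.3 [615.   20.4 232. ]
```

Force is at 9.6 N, so it may be nearing the stop. Continuing in small steps.

>>> servo_tool(fingers=[0,0,0,0], linear=[[0.0008,0,0],[0.0016,0.0003,0],[0.0024,0.0004,0],[0.003,0.0005,0]], rotation=[[0,0,0],[0,0,0],[0,0,0],[0,0,0]])

```text
time: 24.4
tool_pos: [612.9, 25.8, 231.8]
tcp_rot: [-179.8, 0.2, -53.5]
ft_force: [-6.6, 16.0, 2.7]
finger_gap: -0.1
grip_force: 8.3
```

```bash
python3 s.py
```

```text
24.4 [ -2.548  10.019  84.394   0.302  85.608 140.963] [612.86   25.801 231.78 ] [-179.827    0.247  -53.534] F [-6.635 15.965  2.691] T [ 2.58   1.11  -0.005] -0.09813925574166601 8.312042970210314
eff [ -9.796 -57.592 -51.306  -5.394  -2.625   0.012]
```

It's against the stop: 3 mm commanded moved the tool about 0.4 mm, at 17 N. One small extra push, then back off and rise.

>>> servo_tool(fingers=[0,0,0], linear=[[0.001,0,0],[0.002,0,0],[0.002,0,0]], rotation=[[0,0,0],[0,0,0],[0,0,0]])

```text
time: 24.7
tool_pos: [613.1, 25.6, 231.7]
tcp_rot: [-179.9, 0.4, -53.5]
ft_force: [-11.4, 20.1, 7.0]
finger_gap: 0.1
grip_force: 11.3
```

>>> servo_tool(fingers=[0,0,0,0,0,0,0,0,0,0], linear=[[-0.006,-0.001,0],[-0.013,-0.002,0],[-0.02,-0.002,0],[-0.022,-0.002,-0.02],[-0.022,-0.002,-0.045],[-0.022,-0.002,-0.07],[-0.022,-0.002,-0.095],[-0.022,-0.002,-0.115],[-0.022,-0.002,-0.12],[-0.022,-0.002,-0.12]], rotation=[[0,0,0],[0,0,0],[0,0,0],[0,0,0],[0,0,0],[0,0,0],[0,0,0],[0,0,0],[0,0,0],[0,0,0]])

```text
time: 25.7
tool_pos: [603.3, 39.5, 351.3]
tcp_rot: [-179.9, -0.1, -53.7]
ft_force: [-0.6, 1.2, -1.0]
finger_gap: -0.2
grip_force: 0.0
```

```bash
python3 s.py; python3 - <<'E'
from h import *
w=r.snapshot("wrist"); t=r.snapshot("top")
a=w["frame"][:,:,::-1]; cv2.imwrite("pics/w4.png",a)
print(proj(w,[622.9,6.4,222]),proj(w,[569,-15,222]),proj(w,[543,-30,266]))
E
```

```text
25.7 [ -1.107   6.999  75.347  -0.007  97.523 142.589] [603.314  39.507 351.303] [-179.901   -0.085  -53.698] F [-0.606  1.152 -0.96 ] T [0.028 0.027 0.046] -0.24954642863128487 0.0
eff [  0.006 -58.234 -51.979  -0.006   0.233   0.003]
(np.float64(327.49677636098244), np.float64(165.1716819299345)) (np.float64(418.0247109406541), np.float64(188.75325548469428)) (np.float64(493.6429715321491), np.float64(213.7515126997775))
```

View pics/w4.png

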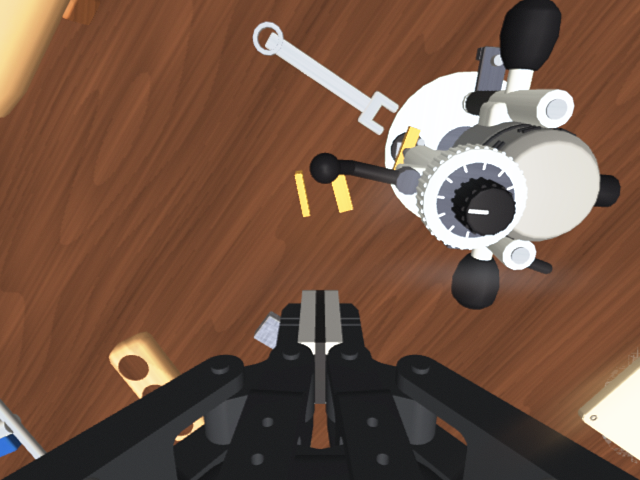

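The wrist view shows the ball at (325,168), within about 2 mm of its predicted home position (327,165). Together with the hard stop at over 20 N, against about 4 N of friction, that means the lever is home. The fine knob line still points at its zero, the bar is in place at (408,147), and the spare bars and wrench look undisturbed. The robot is clear, so I'm handing in.

```bash
python3 -c "
from bench import r
print(r.hand_in())"
```

```text
the job is handed in; nothing more can be done
None
```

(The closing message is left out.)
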